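# Take the dried spice out of the latched dry box

## Task

The spice has finished drying: stop the white dry box by pressing its yellow button fully down and letting it spring back, then turn its red latch knob a full quarter turn clockwise to its stop to release the lid. Swing the lid up by its blue handle and back past upright so that it stays open, take out the spice jar that is inside and stand it upright on the wooden tray, let go of it, and leave the lid open. Do not knock over anything.

Things in the scene. Friction and masses are not known exactly. Their poses are not given: they have to be found in the camera images.
- dry_box: White fixed dry box, 190 (x) x 200 (y) x 122 mm high, its control side turned roughly to the robot's right. Origin: centre of underside; x runs from its control side to its hinge side. First 50 mm in x: control deck, top 122 mm up, with the latch knob and the stop button. Beside it: lidded chamber open at the top, inside x -45 to 89, y -94 to 94 mm, floor 14 mm up, wall tops 118 mm up.
- stop_button (a joint): Yellow spring push button, 0 = up, 0.006 m = fully down. It starts to move at 1.2 N and is fully down at 4 N; springs back when let go.
- stop_button_top (a point): Centre of the top of the yellow button (round, 32 mm across, in a black collar 48 mm across), 22 mm above the deck. Pressed straight down.
- latch (a joint): Turn of the latch knob in rad: 0 = latched, its steel cam tongue reaching over the lid's edge; grows clockwise seen from above to the stop at 1.57, where the tongue lies along the deck and the lid is free. It may start at up to 0.2. Stays where it is left; friction 0.05 N m.
- latch_grip (a point): On the latch's vertical axis, 35 mm above the deck, in the knob's red wing: an upright bar 56 mm long, 14 mm thick, 13 to 49 mm above the deck. At latch = 0 it lies along the box's x, so it is gripped across the box's y; it turns with the latch.
- lid (a joint): Lid angle in rad: 0 = shut, 1.57 = upright, 1.9 = leaning back at its stop. A stiff hinge (friction 0.32 N m) holds the lid where it is left. The cam tongue blocks it unless the latch is turned by more than about 1.2.
- lid_hinge (a point): Middle of the lid's hinge line, along the top of the box's side away from the deck, 95 mm from the box's origin along its x and 122 mm up; the line runs along the box's y. The lid reaches 138 mm from it towards the deck, is 196 mm wide and about 8 mm thick with a clear pane.
- lid_handle (a point): Grip point in the blue handle: a block 34 (box x) x 24 (box y) x 40 mm tall standing on the lid near its edge at the deck, to be pinched across the box's y. With the lid shut the point is 115 mm from the hinge line towards the deck and 33 mm above it, 28 mm above the lid's face, 12 mm below the block's top; it swings up and over about the hinge line.
- jar_mid (a point): Spice jar, glass with a printed label and a green cap, round, 99 mm tall: body 44 mm across, straight from 3 to 68 mm above its foot; cap 43 mm across, the top 20 mm; about 0.11 kg. This point is at its centre, 50 mm above its foot; z is its own axis. It starts upright in the chamber of the dry box and is best gripped across the box's y.
- tray: Wooden serving tray, fixed, 200 (x) x 150 (y) mm, rim 16 mm high and 7 mm thick, floor 7 mm above the worktop. Origin: centre of its underside; x points away from the robot. A tumbler stands on its far half (about x = 60 mm in its frame); its near half, about x = -40 mm, is free.
- tumbler: Loose glass tumbler, 48 mm across, 61 mm tall, on the far half of the tray. Origin at the centre of its foot. Leave it standing.
- mug: Loose green mug, 96 mm tall, on the worktop towards the back. Bystander. Origin under its middle.
- tea_box: Loose dark tea box, 112 x 65 x 87 mm, on the worktop at the back. Bystander. Origin at the centre of its underside.
- egg_timer: Loose white and grey egg timer, 63 mm across, 58 mm tall, on the worktop at the back left. Bystander. Origin at the centre of its underside.
Things that resemble listed ones, but are neither listed nor needed, are in the scene too. There is more than one size of the tumbler; the one meant has the size given above.

How it is judged:
By the outcome, as a careful person would: the job done as asked, in the order asked, and still so for the second after the job is handed in, with the robot touching nothing.
It also fails if it takes over 72 s, if anything falls off the work surface, if the arm or the gripper's body presses on something with over 40 N, if the wrist force passes 120 N, or if a joint passes its speed limit or range.

## Robot

A 6-joint arm with a two-finger parallel gripper is mounted at the origin on a cart in front of the work surface, level with it; the furniture and walls round the work are solid. World frame = base frame: x ahead of the robot, y to its left, z up, the work surface at z = 0. Lengths are in m, angles in degrees, forces in N, time in s.
With the tool pointing down it reaches from about 0.35 to 0.875 m from the base axis. Payload 4.2 kg.
Tool frame: the origin (TCP) lies midway between the tips of the shut fingers; the grasp point (between the pads) lies 19 mm behind it; x points along the fingers, y is the direction in which the jaws open and shut, and the axes are right-handed (so a half turn about x gives the same grasp; the last joint's range is limited). The gripper opens to 87 mm and grips with 3 to 60 N. Pads are 19 mm wide; open, the fingers measure 117 mm over their backs; the gripper's body (75 mm by 190 mm) begins 51 mm behind the grasp point.
Start: joints at [-54.855, 22.042, 0.453, 0, -68.411, -14.817], TCP at [0.217, -0.586, 0.223] pointing down, gripper open.
Joint ranges: [-179.83, 179.83], [-69.29, 118.12], [-61.27, 80.66], [-181.25, 117.63], [-171.15, -9.14], [-177.46, 177.46]. Speed limits (degrees/s): [159.86, 159.86, 180, 180, 180, 180].

## Interface

Orientations are given as a 3x3 rotation matrix whose columns are the frame's x, y, z axes.
In Python, from station import r gives the robot as it stands.
- The arm moves only by the tool play_rows, never from a script. Its argument "plan" is a list that holds one entry, the list of rows, each a list of 6 numbers: the shift along the tool's x, y, z in cm, then the turn, a rotation vector about the tool's x, y, z in units of 10 degrees (1.0 is 10 degrees). A call has 1 to 5 rows; each row is the pose to reach, as a shift and turn from the pose commanded when the call began, along the tool's axes at that moment; what a row does not reach only later rows make up. A row lasts 1/8 s, in which the tool goes at most 62.5 mm and 10.7 degrees, less where a joint would pass 70% of its speed; a pose out of reach is approached as far as the arm can. A call with a gripper value outside its range is refused whole. "hand" is the opening, from 0 (shut) to 1 (fully open), set as the call begins (left out, the last holds). The fingers move at their own pace and stop on an object; the grip force is fixed at half the most. Time passes only in rows, so rows that repeat a pose let the fingers close. It gives the time, the measured TCP pose, the force and the opening at its end, in the units of the state.
- r.sense(): the state, without advancing time (a new reading comes with each control period).
- r.capture(name): name is "side" or "top" or "wrist"; returns (picture, depth): 384x512x3 uint8, blue, green, red; 384x512 float32, m along the optical axis (not along the pixel's ray), 0 where there is no reading.
- r.get_calibration(name): a dict with "vfov" (degrees; the focal length in pixels is half the picture's height over the tangent of half this angle, whatever the lens; pixels are square), "cx", "cy" (the principal point, pixels), "rvec" (rotation vector, rad) and "tvec" (3), from world to camera coordinates, as OpenCV has them. Camera axes: x right, y down, z forward; pixel columns grow to the right and rows downward; lengths in m; the calibration is good to about 2 mm. The wrist camera is an equidistant fisheye: a pixel r from the principal point sees the ray r / f radians off the axis. A picture is of the moment at which its call begins: read the wrist's pose just before it. get_calibration takes no time and is no camera call; for the wrist camera it gives the pose at the moment of the call.
- r.finish_job(): hands the job in, once; it reports no verdict.
The state is a dict: "time_s": time; "joints": joint angles; "joint_velocities": joint speeds; "effort": joint torques, N m; "tcp_pos": TCP position; "ee_rot": TCP orientation; "wrist_force": force on the tool from outside, world axes, zero at the start; "moment": the same for the moment, N m; "gripper_width": opening from 0.0 (shut) to 1.0 (fully open).
Only numpy, scipy, OpenCV 4.12 (cv2) and the standard library are available. Lean on these libraries where they do the work, as an engineer would, in place of code of your own. Each camera call takes 0.05 s, during which the arm holds its last target.

## Working session

There is one attempt and no reset: what is moved stays moved. The work goes in short steps, Python scripts to look and compute and a tool call to move; the robot and the scene stay as the last step left them, time stands still between calls to the robot, and variables do not carry over. Pictures are saved under pics/ and viewed, and the job is handed in when it is done.

Besides the shell and the picture viewer there is one more tool, called after "Emit:" as a command line: name --argument value ..., lists and objects as JSON in quotes. play_rows: Moves the arm, as the interface text tells. Its arguments: {"type":"object","properties":{"plan":{"type":"array","items":{"type":"array","items":{"type":"array","items":{"type":"number"}}}},"hand":{"type":"number"}},"required":["plan"]}

```bash
ls; mkdir -p pics; python3 - <<'E'
from station import r
import cv2,numpy as np
print(r.sense())
for n in("side","top","wrist"):
    c=r.get_calibration(n);print(n,c)
    p,d=r.capture(n);np.savez(f"pics/{n}0.npz",p=p,d=d);cv2.imwrite(f"pics/{n}0.png",p)
E
```

```text
pics
{'time_s': 0.0, 'joints': array([-5.48540302e+01,  2.20908844e+01,  3.80413234e-01, -2.81890828e-02,
       -6.84109628e+01, -1.48146478e+01]), 'joint_velocities': array([ 0.05829714,  0.08781879, -0.10147891, -0.07663686,  0.03037622,
       -0.0142867 ]), 'effort': array([-3.76035150e-04, -3.90666389e+01,  1.87402242e+01,  4.21982780e+00,
        1.10003792e-02, -1.86348698e-04]), 'tcp_pos': array([ 0.21694433, -0.58550483,  0.2214647 ]), 'ee_rot': array([[-8.45971581e-04, -3.47277192e-01,  9.37762143e-01],
       [ 1.99634410e-03,  9.37760023e-01,  3.47278208e-01],
       [-9.99997649e-01,  2.16588341e-03, -1.00033557e-04]]), 'wrist_force': array([ 0.12894288, -0.18616034, -0.02543567]), 'moment': array([ 0.01477912, -0.06529313,  0.01613351]), 'gripper_width': 0.9999104158750693}
side {'vfov': 43.12054745896924, 'cx': 252.9266495241289, 'cy': 194.230438980436, 'rvec': array([ 0.12447361, -2.80300745,  1.29210926]), 'tvec': array([0.57617332, 0.10496023, 1.28781552])}
top {'vfov': 49.50360147708716, 'cx': 250.86354000985827, 'cy': 195.30906368177887, 'rvec': array([ 2.11984092, -2.13407796,  0.20442074]), 'tvec': array([1.70361038e-04, 6.19128541e-01, 1.08383805e+00])}
wrist {'vfov': 65.70646984690485, 'cx': 254.55516206472817, 'cy': 191.0985651347475, 'rvec': array([-1.7073118 , -2.45213832, -0.30412896]), 'tvec': array([ 0.62412194, -0.03090327,  0.38992822])}
```

View pics/side0.png

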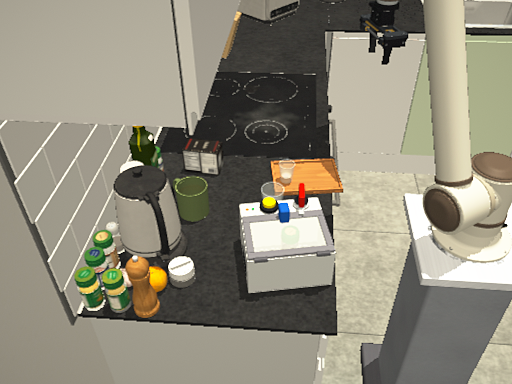

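View pics/top0.png

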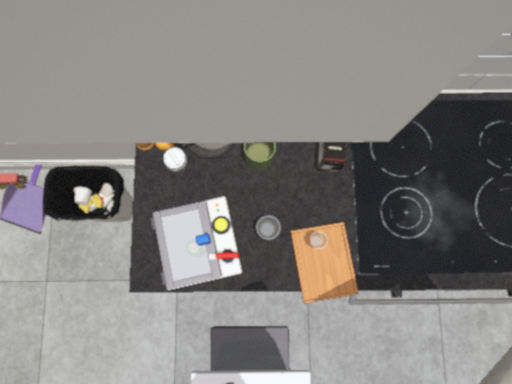

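View pics/wrist0.png

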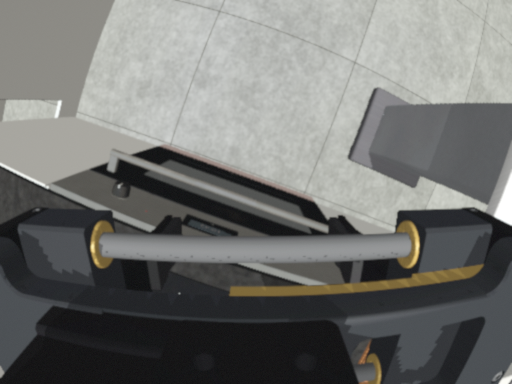

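```bash
cat > h.py <<'E'
import cv2,numpy as np
def cam(c,shape=(384,512)):
    R,_=cv2.Rodrigues(np.array(c['rvec']));t=np.array(c['tvec'])
    f=shape[0]/2/np.tan(np.radians(c['vfov'])/2)
    return R,t,f
def ray(c,u,v,fish=False):
    R,t,f=cam(c);x=(u-c['cx'])/f;y=(v-c['cy'])/f
    if fish:
        rr=np.hypot(x,y);d=np.array([np.sin(rr)*x/rr,np.sin(rr)*y/rr,np.cos(rr)])
    else: d=np.array([x,y,1.])
    return -R.T@t,R.T@d
def onz(c,u,v,z,fish=False):
    o,d=ray(c,u,v,fish);return o+d*(z-o[2])/d[2]
def dep(c,u,v,D):
    o,d=ray(c,u,v);return o+d*D[int(v),int(u)]
def proj(c,p):
    R,t,f=cam(c);q=R@np.array(p)+t;return np.array([f*q[0]/q[2]+c['cx'],f*q[1]/q[2]+c['cy']])
def two(c1,p1,c2,p2):
    o1,d1=ray(c1,*p1);o2,d2=ray(c2,*p2)
    A=np.stack([d1,-d2],1);s=np.linalg.lstsq(A,o2-o1,rcond=None)[0]
    a=o1+s[0]*d1;b=o2+s[1]*d2;return (a+b)/2,np.linalg.norm(a-b)
def blob(p,lo,hi,roi):
    u0,v0,u1,v1=roi
    h=cv2.cvtColor(p[v0:v1,u0:u1],cv2.COLOR_BGR2HSV);m=cv2.inRange(h,lo,hi)
    vs,us=np.nonzero(m);return us+u0,vs+v0
E
python3 - <<'E'
from h import *
from station import r
T=np.load('pics/top0.npz');S=np.load('pics/side0.npz')
cv2.imwrite('pics/tc.png',cv2.resize(T['p'][180:310,130:370],None,fx=3.3,fy=3.3,interpolation=cv2.INTER_CUBIC))
cv2.imwrite('pics/sc.png',cv2.resize(S['p'][130:300,150:350],None,fx=3.5,fy=3.5,interpolation=cv2.INTER_CUBIC))
ct=r.get_calibration('top');cs=r.get_calibration('side')
print(onz(ct,256,192,0),ray(ct,256,192)[0],ray(cs,256,192)[0])
cols={'yel':((22,150,120),(35,255,255)),'red':((0,180,100),(6,255,255)),'blue':((105,150,80),(125,255,255))}
for k,(lo,hi) in cols.items():
    u,v=blob(T['p'],lo,hi,(190,190,250,290));a,b=blob(S['p'],lo,hi,(235,175,340,240))
    print(k,len(u),u.mean(),v.mean(),len(a),a.mean(),b.mean(), u.min(),u.max(),v.min(),v.max())
    print(two(ct,(u.mean(),v.mean()),cs,(a.mean(),b.mean())), 'depth', T['d'][int(v.mean()),int(u.mean())],dep(ct,u.mean(),v.mean(),T['d']))
E
```

```text
[ 0.63954395 -0.0192653   0.        ] [0.40865871 0.00376695 1.17941043] [0.47404896 0.96108377 0.92361071]
yel 8 218.875 219.5 124 268.61290322580646 202.2016129032258 216 225 218 221
(array([0.53649221, 0.07731525, 0.1435001 ]), np.float64(0.01073176634274535)) depth 1.0410925 [0.54175575 0.07703961 0.14459527]
red 44 227.5681818181818 254.25 131 301.37404580152673 194.83969465648855 218 238 252 257
(array([0.45399125, 0.05473269, 0.15227162]), np.float64(0.0023201805700911204)) depth 0.9978078 [0.45424034 0.05366993 0.17237926]
blue 100 202.93 238.96 184 283.3369565217391 212.0163043478261 197 209 234 243
(array([0.49347289, 0.1157913 , 0.14821397]), np.float64(0.0005856062188471908)) depth 1.007408 [0.4914609  0.11352463 0.169181  ]
```

View pics/tc.png

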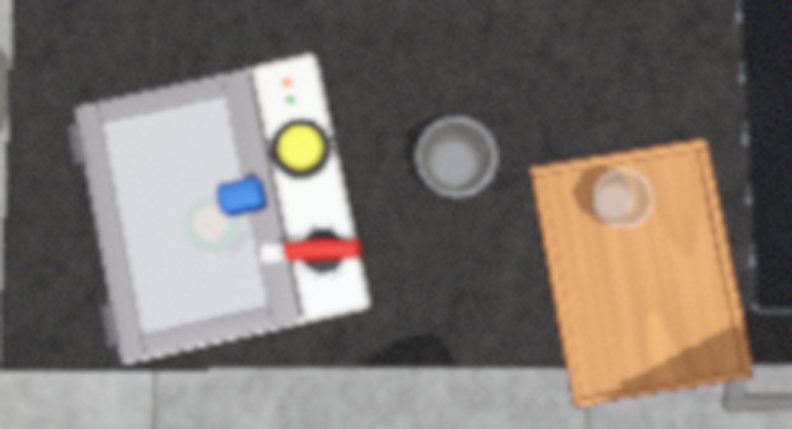

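View pics/sc.png

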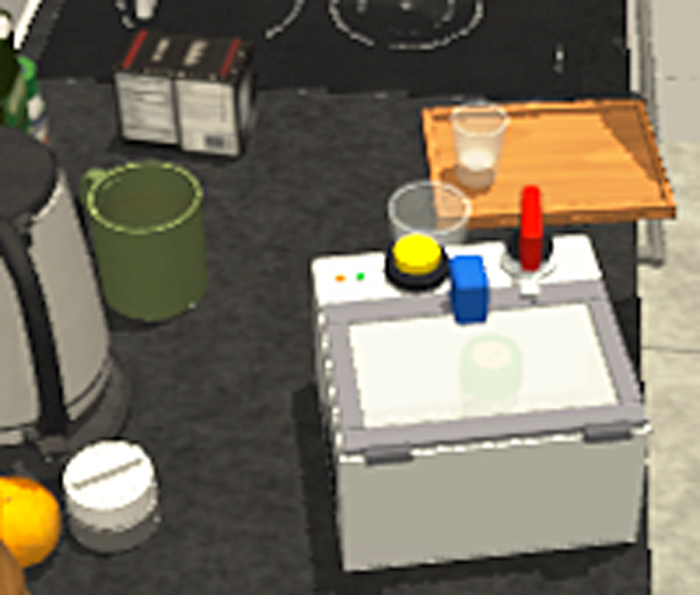

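```bash
python3 - <<'E'
from h import *
from station import r
T=np.load('pics/top0.npz');S=np.load('pics/side0.npz')
ct=r.get_calibration('top');cs=r.get_calibration('side')
g=lambda a,b:(130+a/3.3-.35,180+b/3.3-.35)
P={'deckFR':(317,53,.122),'deckNR':(370,305,.122),'FL':(78,107,.122),'NL':(125,362,.122),'btn':(301,147,.144),'knobbase':(322,250,.13),'wingL':(285,248,.171),'wingR':(360,250,.171),'handle':(243,195,.167),'tum':(622,197,.06),'jar':(212,224,.113),'trayFL':(531,168,.016),'trayFR':(707,140,.016),'trayNL':(577,406,.016),'trayNR':(750,376,.016),'bigtum':(456,157,.07)}
Q={}
for k,(a,b,z) in P.items():
    u,v=g(a,b);Q[k]=onz(ct,u,v,z);print(k,Q[k].round(4),dep(ct,u,v,T['d']).round(3))
e=Q['deckFR']-Q['deckNR'];e2=Q['FL']-Q['NL'];e3=Q['FL']-Q['deckFR'];e4=Q['NL']-Q['deckNR']
for x in(e,e2,e3,e4):print(np.linalg.norm(x),np.degrees(np.arctan2(x[1],x[0])))
print('box c',sum(Q[k] for k in('deckFR','deckNR','FL','NL'))/4,'tray c',sum(Q[k] for k in('trayFL','trayFR','trayNL','trayNR'))/4)
a=Q['trayFL']-Q['trayNL'];print(np.linalg.norm(a),np.degrees(np.arctan2(a[1],a[0])))
a=Q['wingL']-Q['wingR'];print('wing',np.linalg.norm(a),np.degrees(np.arctan2(a[1],a[0])))
# refined by masks
for k,lo,hi,z in(('yel',(22,90,80),(38,255,255),.144),('red',(0,120,80),(8,255,255),.171),('red',(172,120,80),(180,255,255),.171),('blue',(100,120,60),(128,255,255),.167)):
    u,v=blob(T['p'],lo,hi,(190,190,250,290))
    if len(u)>5:
        pts=np.array([onz(ct,a,b,z) for a,b in zip(u,v)])[:,:2];C=np.cov(pts.T);w,V=np.linalg.eigh(C)
        print(k,len(u),pts.mean(0),np.degrees(np.arctan2(V[1,1],V[0,1])),2*np.sqrt(3*w))
E
```

```text
deckFR [0.6064 0.0614 0.122 ] [0.629 0.068 0.003]
deckNR [0.4122 0.0206 0.122 ] [0.412 0.022 0.062]
FL [0.5649 0.2467 0.122 ] [ 0.583  0.276 -0.004]
NL [0.3714 0.2045 0.122 ] [0.371 0.205 0.119]
btn [0.53  0.072 0.144] [0.53  0.072 0.144]
knobbase [0.4533 0.0566 0.13  ] [0.451 0.054 0.175]
wingL [0.4532 0.0814 0.171 ] [0.453 0.082 0.17 ]
wingR [0.4514 0.0269 0.171 ] [0.452 0.027 0.164]
handle [0.4922 0.1129 0.167 ] [0.492 0.113 0.169]
tum [ 0.4973 -0.1837  0.06  ] [ 0.5   -0.19   0.022]
jar [0.4745 0.1423 0.113 ] [0.474 0.141 0.123]
trayFL [ 0.5258 -0.1147  0.016 ] [ 0.527 -0.116  0.   ]
trayFR [ 0.5487 -0.2653  0.016 ] [ 0.551 -0.269  0.001]
trayNL [ 0.3296 -0.1476  0.016 ] [ 0.33  -0.148  0.016]
trayNR [ 0.3526 -0.2914  0.016 ] [ 0.353 -0.292  0.015]
bigtum [ 0.5297 -0.0486  0.07  ] [ 0.535 -0.051  0.02 ]
0.19846346605176576 11.877585785183562
0.1980042268461633 12.29358967399833
0.18981817968143416 102.623653307686
0.18837515683515682 102.48809014759546
box c [0.48871551 0.13328943 0.122     ] tray c [ 0.43919128 -0.20475045  0.016     ]
0.19895595597636562 9.541667224399243
wing 0.054526358421623476 88.08710409064196
yel 165 [0.53040703 0.07296998] -158.2365860115398 [0.03108041 0.03188917]
red 134 [0.45238785 0.0546989 ] 90.8749584791725 [0.01443761 0.05156762]
blue 116 [0.49157232 0.11392349] 99.16444129164853 [0.02190975 0.03068303]
```

```bash
cat >> h.py <<'E'
from scipy.spatial.transform import Rotation as Rn
def Rdown(phi):
    c,s=np.cos(np.radians(phi)),np.sin(np.radians(phi))
    return np.array([[0,c,s],[0,s,-c],[-1,0,0]],float)
def go(pos,Rt=None,st=None,quiet=False):
    from station import r
    st=st or r.sense();R=np.array(st['ee_rot'])
    Rt=R if Rt is None else Rt
    d=R.T@(np.array(pos)-st['tcp_pos'])*100;w=Rn.from_matrix(R.T@Rt).as_rotvec(degrees=True)/10
    if not quiet: print('t',round(st['time_s'],2),'pos',st['tcp_pos'].round(4),'F',st['wrist_force'].round(1),'j',st['joints'].round(0),'w',round(st['gripper_width'],3),'->',np.r_[d,w].round(2))
    return np.r_[d,w]
E
python3 -c "
from h import *
go((.5304,.073,.20),Rdown(150))"
```

```text
t 0.15 pos [ 0.217  -0.5857  0.2217] F [-0.9 -0.3  0.6] j [-55.  22.   0.  -0. -68. -15.] w 1.004 -> [ 2.250e+00  5.088e+01  5.227e+01 -3.970e+00  0.000e+00 -1.000e-02]
```

Emit:
play_rows --plan '[[[0,4,4,0,0,0],[0,8,8,-0.5,0,0],[0,12.5,12.5,-1,0,0],[0,17,17,-1.5,0,0],[0,21,21,-2,0,0]]]' --hand 0

```text
time_s: 0.78
tcp_pos: [0.3415, -0.3143, 0.2225]
ee_rot: [[0.0, -0.649, 0.761], [-0.0, 0.761, 0.649], [-1.0, -0.0, 0.0]]
wrist_force: [0.5, 0.7, 0.4]
gripper_width: 0.519
```

```bash
python3 -c "
from h import *
go((.5304,.073,.20),Rdown(150))"
```

```text
t 0.78 pos [ 0.3415 -0.3143  0.2225] F [0.5 0.7 0.4] j [-22.   6. -21.  -0. -63. -27.] w 0.519 -> [ 2.25 17.19 39.51 -1.95  0.    0.  ]
```

Emit:
play_rows --plan '[[[0,2,5,-0.5,0,0],[0,4,10,-1,0,0],[0,6,15,-1.5,0,0],[0,8,20,-2,0,0],[0,9,23,-2,0,0]]]'

```text
time_s: 1.4
tcp_pos: [0.4589, -0.0966, 0.2225]
ee_rot: [[0.0, -0.87, 0.493], [0.0, 0.493, 0.87], [-1.0, -0.0, 0.0]]
wrist_force: [0.3, -0.2, 0.1]
gripper_width: 0.017
```

Emit:
play_rows --plan '[[[0,0,2,0,0,0],[0,0,3,0,0,0],[0,0,3,0,0,0]]]'

```text
time_s: 1.78
tcp_pos: [0.4729, -0.0728, 0.2224]
ee_rot: [[-0.001, -0.869, 0.495], [-0.0, 0.495, 0.869], [-1.0, 0.0, -0.0]]
wrist_force: [0.8, -0.0, 0.3]
gripper_width: 0.007
```

```bash
python3 -c "
from h import *
go((.5304,.073,.20),Rdown(150))"
```

```text
t 1.77 pos [ 0.4729 -0.0728  0.2224] F [ 0.8 -0.   0.3] j [ 11.   8. -19.  -0. -63. -40.] w 0.007 -> [ 2.23  2.22 15.52  0.03 -0.   -0.  ]
```

Emit:
play_rows --plan '[[[0.5,0.5,5,0,0,0],[1,1,10,0,0,0],[2.2,2.2,15.5,0,0,0],[2.2,2.2,15.5,0,0,0],[2.2,2.2,15.5,0,0,0]]]'

```text
time_s: 2.4
tcp_pos: [0.5303, 0.0719, 0.2004]
ee_rot: [[-0.001, -0.868, 0.496], [-0.0, 0.496, 0.868], [-1.0, 0.0, -0.001]]
wrist_force: [0.3, 0.1, -0.4]
gripper_width: 0.004
```

```bash
python3 - <<'E'
from h import *
from station import r
go((.5304,.073,.138),Rdown(150))
c=r.get_calibration('wrist');p,d=r.capture('wrist');cv2.imwrite('pics/w1.png',p)
ct=r.get_calibration('top');p,d=r.capture('top');cv2.imwrite('pics/t1.png',p)
E
```

```text
t 2.4 pos [0.5303 0.0719 0.2004] F [ 0.3  0.1 -0.4] j [ 25.  14. -14.   0. -62. -55.] w 0.004 -> [ 6.24  0.04  0.1   0.03 -0.   -0.  ]
```

View pics/w1.png

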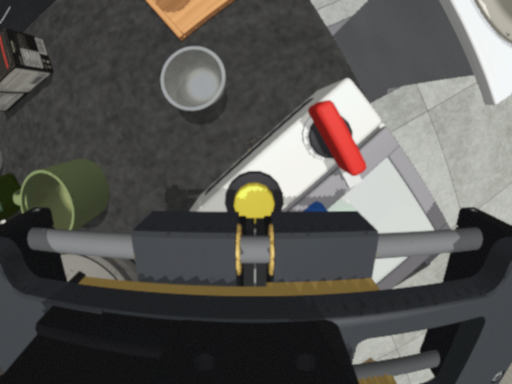

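View pics/t1.png

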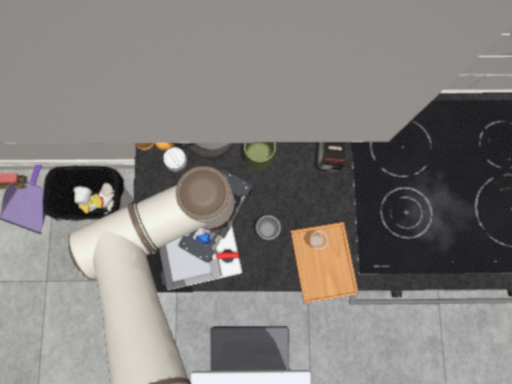

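Emit:
play_rows --plan '[[[2.5,0,0.1,0,0,0],[5,0,0.1,0,0,0],[5.7,0,0.1,0,0,0],[6.2,0,0.1,0,0,0],[6.4,0,0.1,0,0,0]]]'

```text
time_s: 3.12
tcp_pos: [0.5313, 0.0729, 0.1383]
ee_rot: [[0.001, -0.869, 0.495], [-0.001, 0.495, 0.869], [-1.0, -0.001, -0.001]]
wrist_force: [-5.6, -1.5, 11.7]
gripper_width: 0.007
```

Emit:
play_rows --plan '[[[0.1,0,0,0,0,0]]]'

```text
time_s: 3.25
tcp_pos: [0.5313, 0.0729, 0.1382]
ee_rot: [[0.001, -0.869, 0.495], [-0.001, 0.495, 0.869], [-1.0, -0.002, -0.001]]
wrist_force: [-6.4, -2.3, 12.5]
gripper_width: 0.004
```

Emit:
play_rows --plan '[[[-2,0,0,0,0,0],[-5,0,0,0,0,0],[-8,0,0,0,0,0],[-8,0,0,-0.8,0,0],[-8,0,0,-1.6,0,0]]]' --hand 0.55

```text
time_s: 3.88
tcp_pos: [0.5319, 0.0741, 0.217]
ee_rot: [[0.003, -0.973, 0.232], [0.002, 0.232, 0.973], [-1.0, -0.003, 0.003]]
wrist_force: [0.6, 1.3, -0.2]
gripper_width: 0.484
```

Emit:
play_rows --plan '[[[0,0,0,0,0,0]]]'

```text
time_s: 4.0
tcp_pos: [0.5316, 0.074, 0.2164]
ee_rot: [[0.002, -0.971, 0.238], [0.001, 0.238, 0.971], [-1.0, -0.002, 0.002]]
wrist_force: [0.2, -0.6, 0.8]
gripper_width: 0.537
```

```bash
python3 - <<'E'
from h import *
go((.452,.0547,.195),Rdown(180.5))
E
```

```text
t 4.0 pos [0.5316 0.074  0.2164] F [ 0.2 -0.6  0.8] j [ 25.  14. -13.  -0. -64. -39.] w 0.537 -> [ 2.12  7.28 -3.77 -1.43  0.01  0.01]
```

Emit:
play_rows --plan '[[[0,3,-1.5,-0.5,0,0],[0,6,-3,-1,0,0],[1,7.3,-3.8,-1.43,0,0],[2,7.3,-3.8,-1.43,0,0],[2,7.3,-3.8,-1.43,0,0]]]'

```text
time_s: 4.62
tcp_pos: [0.4516, 0.0542, 0.195]
ee_rot: [[-0.001, -1.0, -0.009], [-0.0, -0.009, 1.0], [-1.0, 0.001, -0.0]]
wrist_force: [-0.7, 0.2, 0.8]
gripper_width: 0.548
```

```bash
python3 - <<'E'
from h import *
from station import r
go((.452,.0547,.138),Rdown(180.5))
p,d=r.capture('wrist');cv2.imwrite('pics/w2.png',p)
p,d=r.capture('side');cv2.imwrite('pics/s2.png',cv2.resize(p[100:300,150:350],None,fx=3,fy=3))
E
```

```text
t 4.62 pos [0.4516 0.0542 0.195 ] F [-0.7  0.2  0.8] j [ 27.   7. -25.   0. -59. -27.] w 0.548 -> [ 5.7  -0.05  0.05  0.   -0.   -0.  ]
```

View pics/w2.png

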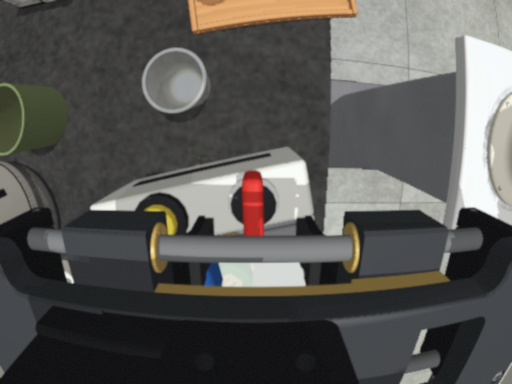

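View pics/s2.png

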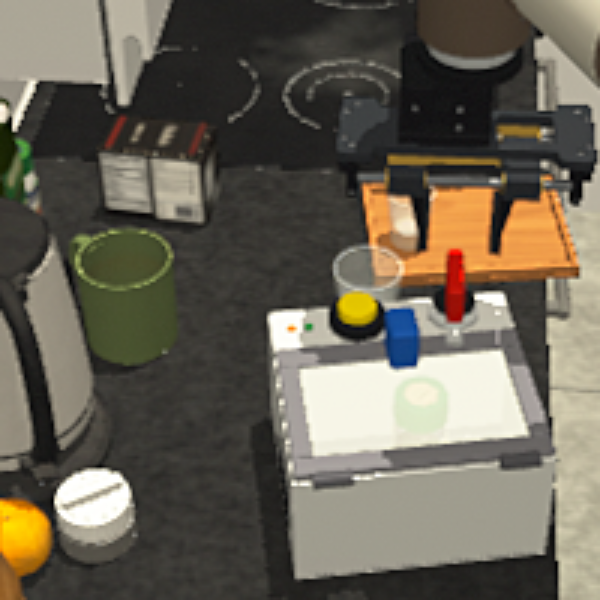

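Emit:
play_rows --plan '[[[2,0,0,0,0,0],[4,0,0,0,0,0],[5.7,0,0,0,0,0],[5.7,0,0,0,0,0]]]'

```text
time_s: 5.22
tcp_pos: [0.4512, 0.054, 0.1376]
ee_rot: [[-0.002, -1.0, -0.01], [-0.001, -0.01, 1.0], [-1.0, 0.002, -0.001]]
wrist_force: [-0.3, 0.4, 0.4]
gripper_width: 0.55
```

Emit:
play_rows --plan '[[[0,0,0,0,0,0],[0,0,0,0,0,0],[0,0,0,0,0,0],[0,0,0,0,0,0]]]' --hand 0

```text
time_s: 5.72
tcp_pos: [0.4517, 0.0542, 0.1394]
ee_rot: [[0.002, -1.0, -0.011], [0.0, -0.011, 1.0], [-1.0, -0.002, 0.0]]
wrist_force: [3.1, -0.7, 1.8]
gripper_width: 0.179
```

Emit:
play_rows --plan '[[[0,0,0,0.9,0,0],[0,0,0,1.8,0,0],[0,0,0,2.7,0,0],[0,0,0,3.6,0,0],[0,0,0,4.5,0,0]]]'

```text
time_s: 6.35
tcp_pos: [0.4525, 0.0545, 0.1395]
ee_rot: [[0.003, -0.712, 0.702], [0.001, 0.702, 0.712], [-1.0, -0.002, 0.003]]
wrist_force: [0.4, -0.5, 3.7]
gripper_width: 0.154
```

Emit:
play_rows --plan '[[[0,0,0,0.9,0,0],[0,0,0,1.8,0,0],[0,0,0,2.7,0,0],[0,0,0,3.3,0,0],[0,0,0,3.5,0,0]]]'

```text
time_s: 6.98
tcp_pos: [0.4525, 0.0545, 0.1395]
ee_rot: [[0.003, -0.185, 0.983], [0.001, 0.983, 0.185], [-1.0, 0.0, 0.003]]
wrist_force: [1.1, -0.1, 4.1]
gripper_width: 0.158
```

```bash
python3 - <<'E'
from h import *
from station import r
s=r.sense();print(s['moment'].round(2),s['ee_rot'].round(3));
go((.452,.0547,.138),Rdown(102.3))
E
```

```text
[ 0.07 -0.31  0.48] [[ 0.003 -0.185  0.983]
 [ 0.001  0.983  0.185]
 [-1.     0.     0.003]]
t 6.97 pos [0.4525 0.0545 0.1395] F [ 1.1 -0.1  4.1] j [  27.   10.  -29.    0.  -50. -107.] w 0.158 -> [ 0.15  0.03 -0.05 -0.16  0.02 -0.  ]
```

Emit:
play_rows --plan '[[[0,0,0,0.2,0,0],[0,0,0,0.4,0,0],[0,0,0,0.4,0,0]]]'

```text
time_s: 7.35
tcp_pos: [0.4523, 0.0544, 0.1394]
ee_rot: [[0.002, -0.118, 0.993], [0.0, 0.993, 0.118], [-1.0, -0.0, 0.002]]
wrist_force: [2.2, -0.6, 7.0]
gripper_width: 0.169
```

```bash
python3 - <<'E'
from h import *
from station import r
s=r.sense();print(s['moment'].round(2));
go((.452,.0547,.138),Rdown(102.3))
E
```

```text
[ 0.07 -0.21  0.65]
t 7.35 pos [0.4523 0.0544 0.1394] F [ 2.2 -0.6  7. ] j [  27.   10.  -29.    0.  -50. -111.] w 0.169 -> [ 0.14  0.03 -0.03 -0.55  0.01  0.  ]
```

Emit:
play_rows --plan '[[[0,0,0,0,0,0],[0,0,0,0,0,0],[0,0,0,0,0,0]]]' --hand 0.45

```text
time_s: 7.72
tcp_pos: [0.4517, 0.0543, 0.1391]
ee_rot: [[0.001, -0.115, 0.993], [0.001, 0.993, 0.115], [-1.0, 0.0, 0.001]]
wrist_force: [0.4, -0.6, 2.0]
gripper_width: 0.408
```

Emit:
play_rows --plan '[[[-2,0,0,0,0,0],[-5,0,0,0,0,0],[-8,0,0,0,0,0],[-10,0,0,-1,0,0],[-10,0,0,-2,0,0]]]'

```text
time_s: 8.35
tcp_pos: [0.4511, 0.0543, 0.2393]
ee_rot: [[0.001, -0.452, 0.892], [0.001, 0.892, 0.452], [-1.0, 0.001, 0.001]]
wrist_force: [-0.2, 0.0, -0.2]
gripper_width: 0.453
```

```bash
python3 - <<'E'
from h import *
from station import r
go((.4916,.1137,.20),Rdown(192.3))
p,d=r.capture('wrist');cv2.imwrite('pics/w3.png',p)
p,d=r.capture('side');cv2.imwrite('pics/s3.png',cv2.resize(p[100:300,150:350],None,fx=3,fy=3))
E
```

```text
t 8.35 pos [0.4511 0.0543 0.2393] F [-0.2  0.  -0.2] j [ 27.   4. -21.  -0. -65. -90.] w 0.453 -> [ 3.94  3.46  6.29 -7.54  0.01  0.  ]
```

View pics/w3.png

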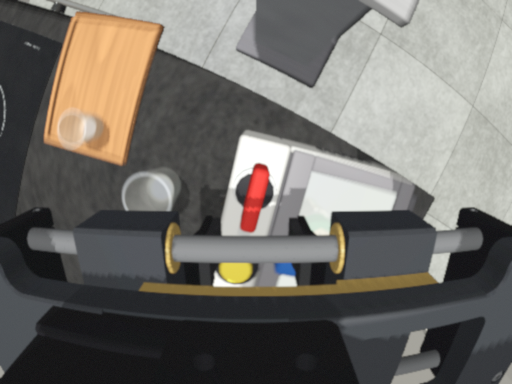

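View pics/s3.png

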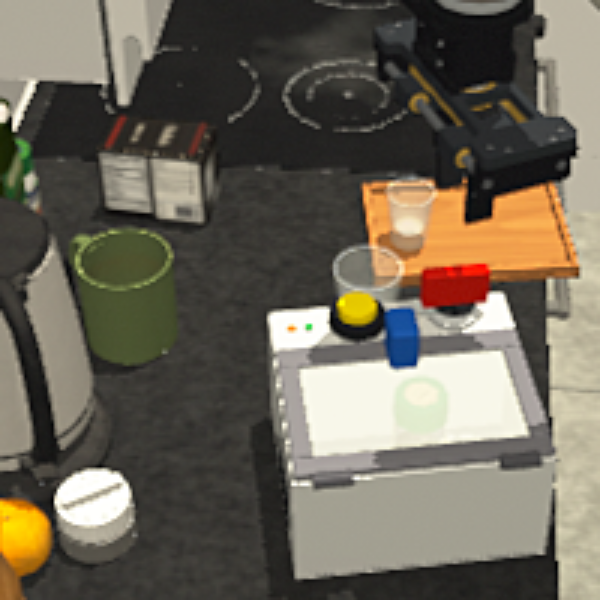

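```bash
python3 - <<'E'
from h import *
from station import r
c=r.get_calibration('wrist');p,d=r.capture('wrist')
u,v=blob(p,(0,120,60),(8,255,255),(220,140,290,236))
pts=np.array([onz(c,a,b,.171,True) for a,b in zip(u,v)])[:,:2]
# use min area rect
print(len(u),cv2.minAreaRect(pts.astype(np.float32)*1000)); w,V=np.linalg.eigh(np.cov(pts.T));print(np.degrees(np.arctan2(V[1,1],V[0,1])))
p,d=r.capture('side');cs=r.get_calibration('side')
u,v=blob(p,(0,120,60),(8,255,255),(270,170,340,220))
P=np.array([dep(cs,a,b,d) for a,b in zip(u,v)]);P=P[(P[:,2]>.168)]
w,V=np.linalg.eigh(np.cov(P[:,:2].T));print(len(P),P.mean(0),np.degrees(np.arctan2(V[1,1],V[0,1])))
E
```

```text
1153 ((450.98443603515625, 53.62517166137695), (57.191856384277344, 15.042550086975098), 12.548788070678711)
-167.13649662950561
70 [0.45453641 0.05810568 0.16973563] -167.01816979585868
```

Emit:
play_rows --plan '[[[0,0.7,1.3,-1,0,0],[0,1.4,2.6,-2,0,0],[0,2.1,3.9,-3,0,0],[0,2.8,5.2,-4,0,0],[1,3.5,6.3,-5,0,0]]]' --hand 0.55

```text
time_s: 9.18
tcp_pos: [0.4922, 0.1141, 0.2282]
ee_rot: [[-0.0, -0.974, 0.228], [0.0, 0.228, 0.974], [-1.0, 0.0, 0.0]]
wrist_force: [0.6, 0.2, 0.1]
gripper_width: 0.546
```

Emit:
play_rows --plan '[[[1,0,0,-1,0,0],[2,0,0,-2,0,0],[2.5,0,0,-2.5,0,0],[2.5,0,0,-2.5,0,0],[2.5,0,0,-2.5,0,0]]]'

```text
time_s: 9.8
tcp_pos: [0.4918, 0.1136, 0.2034]
ee_rot: [[-0.0, -0.98, -0.199], [-0.0, -0.199, 0.98], [-1.0, 0.0, -0.0]]
wrist_force: [0.3, 0.2, -0.1]
gripper_width: 0.548
```

```bash
python3 - <<'E'
from h import *
from station import r
go((.4916,.1137,.137),Rdown(192.3))
p,d=r.capture('wrist');cv2.imwrite('pics/w4.png',p)
E
```

```text
t 9.8 pos [0.4918 0.1136 0.2034] F [ 0.3  0.2 -0.1] j [ 31.  11. -18.  -0. -61. -20.] w 0.548 -> [ 6.64  0.02  0.01 -0.08 -0.   -0.  ]
```

View pics/w4.png

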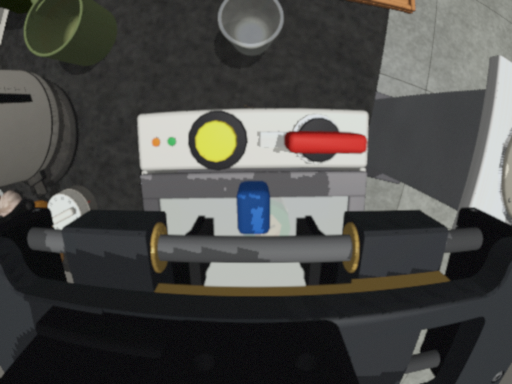

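Blue handle (254,208) is centred between the fingers, and the red wing (325,142) lies along the deck with the tongue clear of the lid. I'm descending to grip.

Emit:
play_rows --plan '[[[2,0,0,0,0,0],[4.5,0,0,-0.1,0,0],[6.5,0,0,-0.1,0,0],[6.6,0,0,-0.1,0,0]]]'

```text
time_s: 10.35
tcp_pos: [0.4911, 0.1132, 0.1365]
ee_rot: [[-0.003, -0.976, -0.217], [-0.001, -0.217, 0.976], [-1.0, 0.003, -0.001]]
wrist_force: [-0.7, -0.4, -0.3]
gripper_width: 0.55
```

Emit:
play_rows --plan '[[[0,0,0,0,0,0],[0,0,0,0,0,0],[0,0,0,0,0,0],[0,0,0,0,0,0]]]' --hand 0

```text
time_s: 10.85
tcp_pos: [0.4929, 0.114, 0.1383]
ee_rot: [[0.003, -0.976, -0.218], [0.001, -0.218, 0.976], [-1.0, -0.003, 0.0]]
wrist_force: [2.0, 0.7, 1.2]
gripper_width: 0.272
```

```bash
cat > lid.py <<'E'
from h import *
from station import r
import sys
# swing: hinge line direction y_box; rows for lid increments from current (rigid rotation about hinge axis), tool pitch fraction
yaw=np.radians(102.3);xb=np.array([np.cos(yaw),np.sin(yaw),0]);yb=np.array([-xb[1],xb[0],0])
H=np.array([.4887,.1333,0])+.095*xb+np.array([0,0,.122])
if __name__=='__main__':
    st=r.sense();R=st['ee_rot'];p=st['tcp_pos'];g=p-.019*R[:,0]
    rel=g-H;a=np.arctan2(rel[2],-(rel@xb));print('handle ang',np.degrees(a),'r',np.hypot(rel[2],rel@xb),'y',rel@yb,'nominal0',np.degrees(np.arctan2(33,115)))
    for L in map(float,sys.argv[1].split(',')):
        k=float(sys.argv[2])
        # sense: rotation about yb by +angle maps -xb -> +z ?
        Q=Rn.from_rotvec(yb*np.radians(L)).as_matrix(); 
        if (Q@(-xb))[2]<0 and L>0: Q=Q.T; sg=-1
        else: sg=1
        g2=H+Q@rel;Rt=Rn.from_rotvec(sg*yb*np.radians(L*k)).as_matrix()@R
        print(L,go(g2+.019*Rt[:,0],Rt,st,True).round(2).tolist())
    print(st['joints'].round(0),st['wrist_force'].round(1),st['gripper_width'])
E
python3 lid.py 8,16,24,32,40 1
```

```text
handle ang 17.118075096898835 r 0.12007628793036954 y 9.277281367182746e-05 nominal0 16.011177478808456
8.0 [-1.58, -0.01, 0.34, -0.0, 0.8, 0.0]
16.0 [-3.1, -0.01, 0.9, -0.0, 1.6, 0.01]
24.0 [-4.53, -0.02, 1.66, -0.01, 2.4, 0.01]
32.0 [-5.83, -0.03, 2.61, -0.01, 3.2, 0.02]
40.0 [-6.99, -0.04, 3.74, -0.01, 4.0, 0.02]
[ 31.  15. -23.   0. -52. -19.] [2.  0.7 1.2] 0.2720068066730268
```

Emit:
play_rows --plan '[[[-0.8,0,0.15,0,0.4,0],[-1.6,0,0.35,0,0.8,0],[-2.4,0,0.6,0,1.2,0],[-3.1,0,0.9,0,1.6,0],[-3.85,0,1.25,0,2.0,0]]]'

```text
time_s: 11.48
tcp_pos: [0.4902, 0.1262, 0.1768]
ee_rot: [[0.078, -0.976, -0.204], [-0.335, -0.219, 0.917], [-0.939, -0.003, -0.344]]
wrist_force: [5.6, -1.2, -2.8]
gripper_width: 0.274
```

```bash
python3 lid.py 8,16,24,32,40 1
```

```text
handle ang 37.18173096526863 r 0.12017380712908751 y 0.00016117706983553498 nominal0 16.011177478808456
8.0 [-1.58, -0.01, 0.34, -0.0, 0.8, 0.0]
16.0 [-3.1, -0.02, 0.89, -0.01, 1.6, 0.01]
24.0 [-4.53, -0.03, 1.66, -0.01, 2.4, 0.01]
32.0 [-5.84, -0.04, 2.61, -0.01, 3.2, 0.01]
40.0 [-7.0, -0.05, 3.73, -0.02, 4.0, 0.02]
[ 43.  15. -27.  20. -60. -42.] [ 5.6 -1.2 -2.8] 0.2735230905457973
```

Emit:
play_rows --plan '[[[-1.4,0,0.3,0,0.7,0],[-2.75,0,0.75,0,1.4,0],[-4.0,0,1.35,0,2.1,0],[-5.2,0,2.1,0,2.8,0],[-6.3,0,3.0,0,3.5,0]]]'

```text
time_s: 12.1
tcp_pos: [0.4794, 0.1753, 0.2261]
ee_rot: [[0.182, -0.976, -0.123], [-0.801, -0.22, 0.558], [-0.571, -0.003, -0.821]]
wrist_force: [7.6, -1.9, -1.1]
gripper_width: 0.276
```

```bash
python3 lid.py 7,14,21,28,35 1;python3 lid.py 7,14,21,28,35 .5
```

```text
handle ang 72.42777111056454 r 0.12056134107238577 y 0.00028812376923845347 nominal0 16.011177478808456
7.0 [-1.39, -0.01, 0.29, -0.01, 0.7, 0.0]
14.0 [-2.74, -0.02, 0.75, -0.01, 1.4, 0.0]
21.0 [-4.01, -0.03, 1.37, -0.02, 2.1, 0.0]
28.0 [-5.21, -0.04, 2.13, -0.02, 2.8, 0.0]
35.0 [-6.3, -0.05, 3.04, -0.03, 3.5, 0.01]
[ 57.  26. -25.  36. -85. -63.] [ 7.6 -1.9 -1.1] 0.27558622963251395
handle ang 72.42777111056454 r 0.12056134107238577 y 0.00028812376923845347 nominal0 16.011177478808456
7.0 [-1.38, -0.01, 0.41, -0.0, 0.35, 0.0]
14.0 [-2.69, -0.02, 0.98, -0.01, 0.7, 0.0]
21.0 [-3.92, -0.03, 1.7, -0.01, 1.05, 0.0]
28.0 [-5.04, -0.04, 2.57, -0.01, 1.4, 0.0]
35.0 [-6.05, -0.05, 3.56, -0.01, 1.75, 0.0]
[ 57.  26. -25.  36. -85. -63.] [ 7.6 -1.9 -1.1] 0.27558622963251395
```

Emit:
play_rows --plan '[[[-1.4,0,0.3,0,0.7,0],[-2.75,0,0.75,0,1.4,0],[-4.0,0,1.35,0,2.1,0],[-5.2,0,2.15,0,2.8,0],[-6.3,0,3.05,0,3.5,0]]]'

```text
time_s: 12.72
tcp_pos: [0.4645, 0.2433, 0.2374]
ee_rot: [[0.221, -0.975, 0.003], [-0.975, -0.221, -0.003], [0.004, -0.003, -1.0]]
wrist_force: [10.5, -0.9, 2.9]
gripper_width: 0.275
```

```bash
python3 lid.py 5,10,15,20 1; python3 - <<'E'
from h import *
from station import r
p,d=r.capture('side');cv2.imwrite('pics/s5.png',p)
E
```

```text
handle ang 107.64257750193643 r 0.12100043305883061 y 0.000362981681522596 nominal0 16.011177478808456
5.0 [-1.0, -0.01, 0.19, -0.0, 0.5, -0.0]
10.0 [-1.98, -0.01, 0.47, -0.01, 1.0, -0.0]
15.0 [-2.93, -0.02, 0.84, -0.01, 1.5, -0.0]
20.0 [-3.85, -0.03, 1.28, -0.02, 2.0, -0.01]
[  64.   43.  -22.   42. -110.  -74.] [10.5 -0.9  2.9] 0.27454677608169287
```

View pics/s5.png

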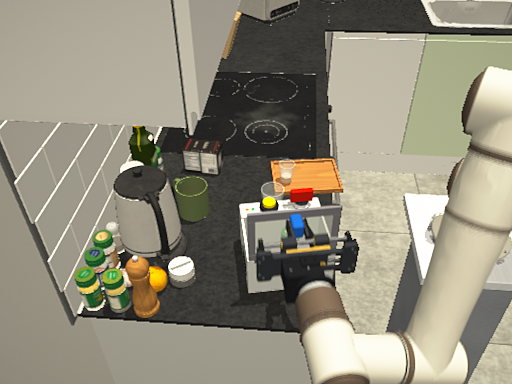

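Emit:
play_rows --plan '[[[-1.0,0,0.2,0,0.5,0],[-2.0,0,0.45,0,1.0,0],[-2.75,0,0.75,0,1.4,0],[-3.3,0,1.0,0,1.7,0],[-3.3,0,1.0,0,1.7,0]]]'

```text
time_s: 13.4
tcp_pos: [0.4573, 0.2762, 0.2269]
ee_rot: [[0.212, -0.975, 0.068], [-0.931, -0.223, -0.289], [0.296, -0.002, -0.955]]
wrist_force: [9.1, 5.0, 3.1]
gripper_width: 0.273
```

```bash
python3 lid.py 2 1
```

```text
handle ang 124.96195521756079 r 0.12111481156192701 y 0.00037024453320983505 nominal0 16.011177478808456
2.0 [-0.4, -0.0, 0.07, -0.0, 0.2, -0.0]
[  65.   52.  -21.   43. -120.  -78.] [9.1 5.  3.1] 0.27311145623592104
```

Emit:
play_rows --plan '[[[0,0,0,0,0,0],[0,0,0,0,0,0],[0,0,0,0,0,0],[0,0,0,0,0,0]]]' --hand 0.6

```text
time_s: 13.9
tcp_pos: [0.4559, 0.274, 0.2262]
ee_rot: [[0.209, -0.976, 0.064], [-0.933, -0.219, -0.285], [0.292, 0.0, -0.956]]
wrist_force: [-0.7, -0.3, -0.8]
gripper_width: 0.58
```

Emit:
play_rows --plan '[[[-1.5,0,0,0,0,0],[-3,0,0,0,0,0],[-5,0,0,0,0,0],[-7,0,0,0,0,0],[-7,0,0,0,0,0]]]'

```text
time_s: 14.52
tcp_pos: [0.4408, 0.3412, 0.2046]
ee_rot: [[0.211, -0.975, 0.065], [-0.933, -0.221, -0.285], [0.292, -0.0, -0.956]]
wrist_force: [0.7, -0.4, -0.4]
gripper_width: 0.596
```

```bash
python3 - <<'E'
from h import *
from station import r
from lid import *
tip=lambda a:Rn.from_rotvec(yb*np.radians(a)).as_matrix()@Rdown(192.3)
st=r.sense()
for p,a in(((.44,.345,.28),90),((.44,.345,.36),60),((.44,.34,.40),40),):
  go(p,tip(a),st)
p,d=r.capture('side');cv2.imwrite('pics/s6.png',p)
E
```

```text
t 14.53 pos [0.4408 0.3412 0.2046] F [ 0.7 -0.4 -0.4] j [  69.   57.  -12.   40. -124.  -76.] w 0.596 -> [ 1.83 -0.01 -7.32 -0.01 -1.7   0.05]
t 14.53 pos [0.4408 0.3412 0.2046] F [ 0.7 -0.4 -0.4] j [  69.   57.  -12.   40. -124.  -76.] w 0.596 -> [ 4.170e+00 -1.000e-02 -1.497e+01  0.000e+00 -4.700e+00  5.000e-02]
t 14.53 pos [0.4408 0.3412 0.2046] F [ 0.7 -0.4 -0.4] j [  69.   57.  -12.   40. -124.  -76.] w 0.596 -> [ 5.800e+00  1.000e-01 -1.865e+01  1.000e-02 -6.700e+00  5.000e-02]
```

View pics/s6.png

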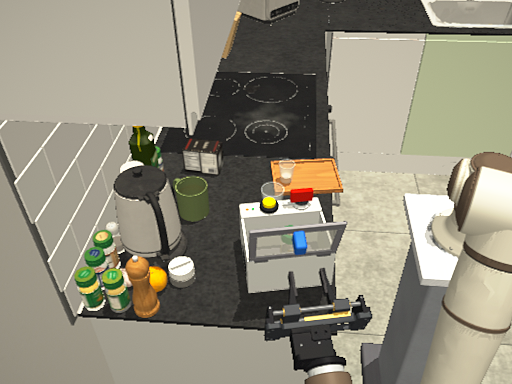

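The lid stands open and leans back, with the gripper clear of the handle. I'm rising and rotating back to tool-down.

Emit:
play_rows --plan '[[[1,0,-4,0,-0.8,0],[1.8,0,-7.5,0,-1.7,0],[2.8,0,-11.2,0,-2.6,0],[3.8,0,-15,0,-3.5,0],[5.8,0,-18.6,0,-4.4,0]]]'

```text
time_s: 15.2
tcp_pos: [0.4413, 0.338, 0.4018]
ee_rot: [[0.195, -0.976, -0.101], [-0.867, -0.22, 0.447], [-0.458, 0.0, -0.889]]
wrist_force: [0.2, -0.1, 0.1]
gripper_width: 0.597
```

Emit:
play_rows --plan '[[[0,0,0,0,-0.8,0],[0,0,0,0,-1.6,0],[0,0,0,0,-2.3,0],[0,0,0,0,-2.3,0]]]'

```text
time_s: 15.7
tcp_pos: [0.4417, 0.3367, 0.4031]
ee_rot: [[0.141, -0.976, -0.164], [-0.624, -0.217, 0.75], [-0.768, -0.003, -0.64]]
wrist_force: [0.8, -1.0, -0.5]
gripper_width: 0.598
```

```bash
python3 - <<'E'
from h import *
from station import r
go((.47,.15,.40),Rdown(192.3))
E
```

```text
t 15.7 pos [0.4417 0.3367 0.4031] F [ 0.8 -1.  -0.5] j [  66.   23.    9.   24. -108.  -53.] w 0.598 -> [ 1.230e+01  1.290e+00 -1.428e+01  1.000e-02 -3.980e+00  3.000e-02]
```

Emit:
play_rows --plan '[[[2.4,0.3,-2.8,0,-0.8,0],[4.9,0.5,-5.7,0,-1.6,0],[7.4,0.8,-8.5,0,-2.4,0],[9.8,1,-11.4,0,-3.2,0],[12.3,1.3,-14.3,0,-4,0]]]'

```text
time_s: 16.32
tcp_pos: [0.4694, 0.1501, 0.3969]
ee_rot: [[-0.003, -0.975, -0.22], [0.001, -0.22, 0.975], [-1.0, 0.003, 0.002]]
wrist_force: [1.6, -0.8, -1.1]
gripper_width: 0.602
```

Emit:
play_rows --plan '[[[0,0,0,0,0,0],[0,0,0,0,0,0]]]'

```text
time_s: 16.58
tcp_pos: [0.4698, 0.1509, 0.3968]
ee_rot: [[-0.003, -0.976, -0.218], [-0.003, -0.218, 0.976], [-1.0, 0.003, -0.002]]
wrist_force: [-0.8, -0.3, -0.2]
gripper_width: 0.601
```

```bash
python3 - <<'E'
from h import *
from station import r
go((.47,.15,.28),Rdown(192.3))
c=r.get_calibration('wrist');p,d=r.capture('wrist');cv2.imwrite('pics/w7.png',p);np.savez('pics/w7.npz',p=p,d=d);import pickle;pickle.dump(c,open('pics/w7.pkl','wb'))
p,d=r.capture('side');cv2.imwrite('pics/s7.png',p);np.savez('pics/s7.npz',p=p,d=d)
E
```

```text
t 16.57 pos [0.4698 0.1509 0.3968] F [-0.8 -0.3 -0.2] j [ 37.   5.   2.   0. -87. -24.] w 0.601 -> [ 1.168e+01 -4.000e-02 -7.000e-02  3.000e-02 -1.000e-02 -2.000e-02]
```

View pics/w7.png

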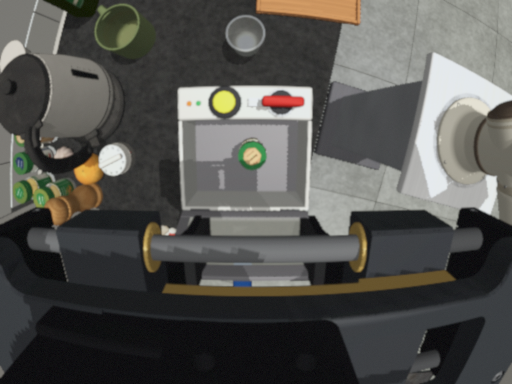

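View pics/s7.png

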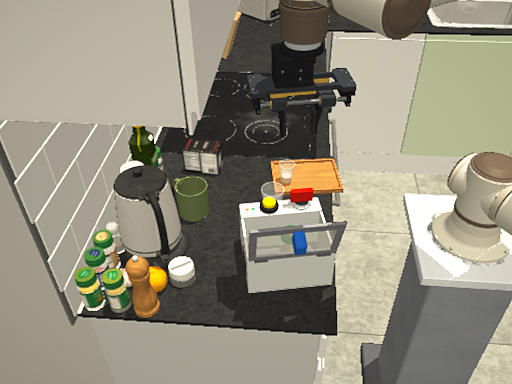

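```bash
python3 - <<'E'
from h import *
import pickle
c=pickle.load(open('pics/w7.pkl','rb'));W=np.load('pics/w7.npz')
cv2.imwrite('pics/w7c.png',cv2.resize(W['p'][120:190,215:295],None,fx=8,fy=8,interpolation=cv2.INTER_CUBIC))
for u,v in((253,154),(253,150),(224,101),(283,101)): print(onz(c,u,v,.113 if u==253 else .144 if u<250 else .171,True), W['d'][v,u])
E
```

```text
[0.47499343 0.13934995 0.113     ] 0.44533747
[0.47631432 0.13340861 0.113     ] 0.4432671
[0.5311695  0.07145979 0.144     ] 0.39655754
[0.45369479 0.05589369 0.171     ] 0.37093177
```

View pics/w7c.png

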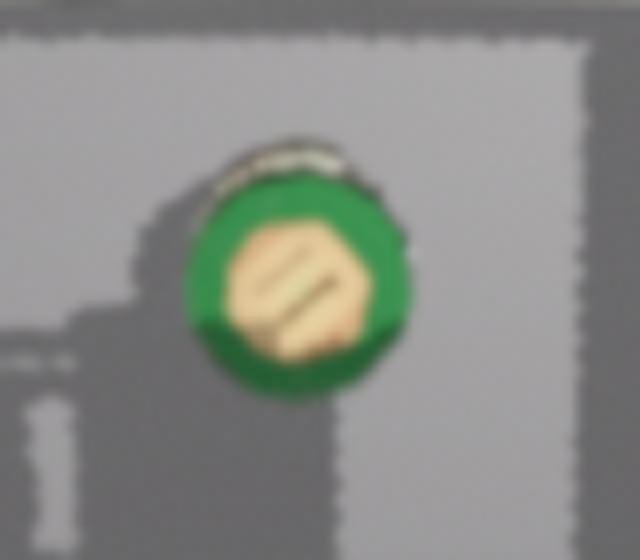

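```bash
python3 - <<'E'
from h import *
go((.4748,.1418,.15),Rdown(192.3))
E
```

```text
t 16.68 pos [0.4697 0.1524 0.3967] F [ 0.3 -0.5  0.5] j [ 37.   5.   2.   0. -87. -24.] w 0.599 -> [ 2.467e+01 -3.400e-01 -1.090e+00  4.000e-02 -1.000e-02 -2.000e-02]
```

Emit:
play_rows --plan '[[[5,-0.3,-1.1,0,0,0],[10,-0.3,-1.1,0,0,0],[16,-0.3,-1.1,0,0,0],[21,-0.3,-1.1,0,0,0],[24.5,-0.3,-1.1,0,0,0]]]' --hand 0.8

```text
time_s: 17.3
tcp_pos: [0.4737, 0.1422, 0.1499]
ee_rot: [[-0.004, -0.975, -0.222], [-0.003, -0.222, 0.975], [-1.0, 0.005, -0.002]]
wrist_force: [1.1, 0.4, 0.5]
gripper_width: 0.796
```

Emit:
play_rows --plan '[[[0,0,0,0,0,0]]]'

```text
time_s: 17.42
tcp_pos: [0.4731, 0.1415, 0.15]
ee_rot: [[-0.007, -0.975, -0.221], [-0.005, -0.221, 0.975], [-1.0, 0.008, -0.003]]
wrist_force: [0.4, 0.3, 0.9]
gripper_width: 0.801
```

```bash
python3 - <<'E'
from h import *
from station import r
go((.4748,.1418,.055),Rdown(192.3))
p,d=r.capture('wrist');cv2.imwrite('pics/w8.png',p)
E
```

```text
t 17.43 pos [0.4731 0.1415 0.15  ] F [0.4 0.3 0.9] j [ 36.  14. -23.   0. -54. -23.] w 0.801 -> [ 9.5  -0.25  0.02  0.05 -0.02 -0.05]
```

View pics/w8.png

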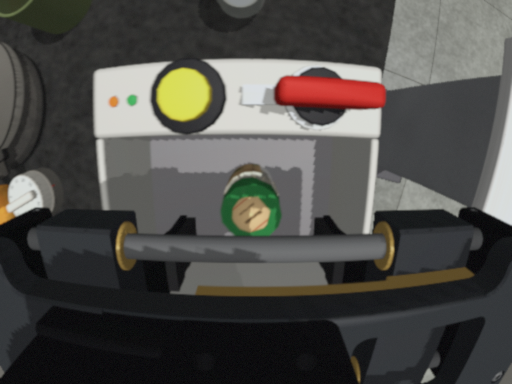

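Jar cap (251,207) is centred between the fingers. I'm descending into the chamber.

Emit:
play_rows --plan '[[[2,-0.2,0,0,0,0],[4,-0.2,0,0,0,0],[6,-0.2,0,0,0,0],[8,-0.2,0,0,0,0],[9.5,-0.2,0,0,0,0]]]'

```text
time_s: 18.1
tcp_pos: [0.4789, 0.1434, 0.0595]
ee_rot: [[0.003, -0.975, -0.221], [0.001, -0.221, 0.975], [-1.0, -0.003, 0.001]]
wrist_force: [0.1, 0.1, -0.6]
gripper_width: 0.798
```

Emit:
play_rows --plan '[[[0,0,0,0,0,0],[0,0,0,0,0,0],[0,0,0,0,0,0],[0,0,0,0,0,0]]]' --hand 0.2

```text
time_s: 18.6
tcp_pos: [0.4777, 0.142, 0.0591]
ee_rot: [[0.001, -0.976, -0.219], [0.001, -0.219, 0.976], [-1.0, -0.001, 0.0]]
wrist_force: [-0.9, 0.4, 3.6]
gripper_width: 0.489
```

Emit:
play_rows --plan '[[[-1,0,0,0,0,0],[-2.5,0,0,0,0,0],[-5,0,0,0,0,0],[-8,0,0,0,0,0],[-11,0,0,0,0,0]]]'

```text
time_s: 19.23
tcp_pos: [0.4773, 0.1416, 0.1696]
ee_rot: [[0.0, -0.976, -0.219], [0.0, -0.219, 0.976], [-1.0, -0.0, 0.0]]
wrist_force: [-0.0, 0.9, 0.2]
gripper_width: 0.495
```

Emit:
play_rows --plan '[[[-3,0,0,0,0,0],[-6,0,0,0,0,0],[-9,0,0,0,0,0],[-10,0,0,0,0,0],[-10,0,0,0,0,0]]]'

```text
time_s: 19.85
tcp_pos: [0.4772, 0.1417, 0.2683]
ee_rot: [[0.0, -0.976, -0.218], [0.001, -0.218, 0.976], [-1.0, -0.0, 0.001]]
wrist_force: [-0.0, -0.4, -1.6]
gripper_width: 0.492
```

```bash
python3 - <<'E'
from h import *
from station import r
st=r.sense()
go((.40,-.211,.27),Rdown(130),st)
p,d=r.capture('side');cv2.imwrite('pics/s9.png',p);np.savez('pics/s9.npz',p=p,d=d)
p,d=r.capture('wrist');cv2.imwrite('pics/w9.png',p)
E
```

```text
t 19.85 pos [0.4772 0.1417 0.2683] F [-0.  -0.4 -1.6] j [ 35.   8. -13.  -0. -70. -23.] w 0.492 -> [-2.000e-01  1.524e+01 -3.274e+01  6.260e+00  1.000e-02  0.000e+00]
```

View pics/s9.png

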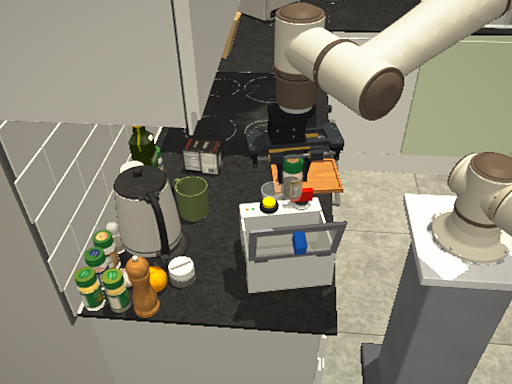

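View pics/w9.png

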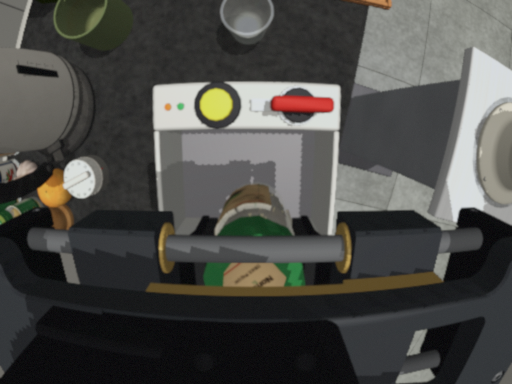

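Emit:
play_rows --plan '[[[0,1.5,-3,0.5,0,0],[0,4,-8,1.4,0,0],[0,6.5,-13,2.3,0,0],[0,9,-18,3.2,0,0],[0,11.5,-23,4.1,0,0]]]'

```text
time_s: 20.58
tcp_pos: [0.4141, -0.1093, 0.267]
ee_rot: [[-0.002, -0.878, 0.479], [-0.0, 0.479, 0.878], [-1.0, 0.002, -0.001]]
wrist_force: [1.2, 0.7, -1.6]
gripper_width: 0.492
```

Emit:
play_rows --plan '[[[0,0,-4,0.9,0,0],[0,0,-8,1.8,0,0],[0,0,-9,2.1,0,0],[0,0,-9,2.1,0,0],[0,0,-9,2.1,0,0]]]'

```text
time_s: 21.2
tcp_pos: [0.373, -0.1864, 0.2678]
ee_rot: [[-0.001, -0.653, 0.758], [0.0, 0.758, 0.653], [-1.0, 0.001, -0.0]]
wrist_force: [-0.3, -0.1, -1.0]
gripper_width: 0.491
```

```bash
python3 - <<'E'
from h import *
from station import r
st=r.sense()
go((.40,-.211,.10),Rdown(130),st)
p,d=r.capture('wrist');cv2.imwrite('pics/w10.png',p)
E
```

```text
t 21.2 pos [ 0.373  -0.1864  0.2678] F [-0.3 -0.1 -1. ] j [ -4.  -1. -22.  -0. -69. -45.] w 0.491 -> [16.78 -3.63  0.44  0.07 -0.   -0.  ]
```

View pics/w10.png

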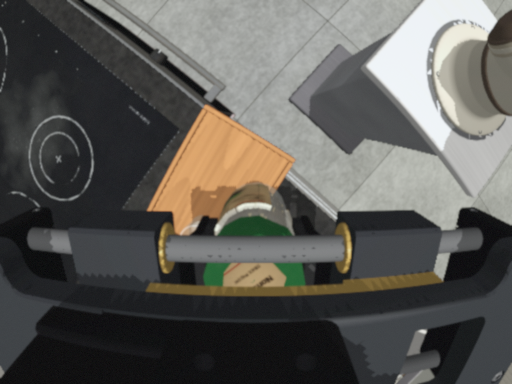

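Emit:
play_rows --plan '[[[2,-1.8,0.2,0,0,0],[6,-3.6,0.4,0,0,0],[11,-3.6,0.4,0,0,0],[15,-3.6,0.4,0,0,0],[17,-3.6,0.4,0,0,0]]]'

```text
time_s: 21.88
tcp_pos: [0.3985, -0.2107, 0.0959]
ee_rot: [[-0.004, -0.653, 0.758], [0.001, 0.758, 0.653], [-1.0, 0.003, -0.002]]
wrist_force: [0.0, -0.2, -0.4]
gripper_width: 0.495
```

Emit:
play_rows --plan '[[[0,0,0,0,0,0]]]'

```text
time_s: 22.0
tcp_pos: [0.3986, -0.2109, 0.0968]
ee_rot: [[-0.004, -0.653, 0.758], [0.001, 0.758, 0.653], [-1.0, 0.003, -0.003]]
wrist_force: [0.7, -0.5, -1.1]
gripper_width: 0.494
```

```bash
python3 - <<'E'
from h import *
from station import r
go((.40,-.211,.052),Rdown(130))
E
```

```text
t 22.0 pos [ 0.3986 -0.2109  0.0968] F [ 0.7 -0.5 -1.1] j [ -7.  14. -33.  -0. -44. -42.] w 0.494 -> [ 4.48 -0.11  0.11  0.07 -0.02 -0.02]
```

Emit:
play_rows --plan '[[[1.5,0,0,0,0,0],[3,0,0,0,0,0],[3.8,0,0,0,0,0],[4.2,0,0,0,0,0],[4.2,0,0,0,0,0]]]'

```text
time_s: 22.62
tcp_pos: [0.3996, -0.2117, 0.0566]
ee_rot: [[0.001, -0.651, 0.759], [-0.0, 0.759, 0.651], [-1.0, -0.001, 0.0]]
wrist_force: [-0.7, 0.0, -2.1]
gripper_width: 0.495
```

Emit:
play_rows --plan '[[[0.2,0,0,0,0,0],[0.2,0,0,0,0,0]]]'

```text
time_s: 22.88
tcp_pos: [0.3992, -0.2118, 0.0544]
ee_rot: [[0.0, -0.651, 0.759], [-0.0, 0.759, 0.651], [-1.0, -0.0, 0.0]]
wrist_force: [0.2, 0.2, -1.2]
gripper_width: 0.493
```

Emit:
play_rows --plan '[[[0.15,0,0,0,0,0],[0.25,0,0,0,0,0],[0.25,0,0,0,0,0]]]'

```text
time_s: 23.25
tcp_pos: [0.3993, -0.2118, 0.0521]
ee_rot: [[0.0, -0.651, 0.759], [-0.0, 0.759, 0.651], [-1.0, -0.0, -0.0]]
wrist_force: [-1.1, 0.5, 3.9]
gripper_width: 0.491
```

Emit:
play_rows --plan '[[[0,0,0,0,0,0],[0,0,0,0,0,0],[0,0,0,0,0,0],[0,0,0,0,0,0]]]' --hand 0.8

```text
time_s: 23.75
tcp_pos: [0.3991, -0.2117, 0.0516]
ee_rot: [[-0.0, -0.651, 0.759], [0.0, 0.759, 0.651], [-1.0, 0.0, -0.0]]
wrist_force: [-0.2, 0.5, 0.5]
gripper_width: 0.784
```

Emit:
play_rows --plan '[[[-2,0,0,0,0,0],[-5,0,0,0,0,0],[-9,0,0,0,0,0],[-14,0,0,0,0,0],[-19,0,0,0,0,0]]]'

```text
time_s: 24.38
tcp_pos: [0.3988, -0.2117, 0.2432]
ee_rot: [[-0.0, -0.651, 0.759], [0.0, 0.759, 0.651], [-1.0, 0.0, -0.0]]
wrist_force: [0.7, -0.3, -0.7]
gripper_width: 0.8
```

Emit:
play_rows --plan '[[[0,-4,-2,0,0,0],[0,-8,-4,0,0,0],[0,-13,-6,0,0,0],[0,-18,-8,0,0,0],[0,-18,-8,0,0,0]]]'

```text
time_s: 25.0
tcp_pos: [0.4559, -0.403, 0.2395]
ee_rot: [[-0.002, -0.648, 0.761], [0.001, 0.761, 0.648], [-1.0, 0.002, -0.001]]
wrist_force: [-0.3, -0.4, 0.2]
gripper_width: 0.796
```

```bash
python3 - <<'E'
from h import *
from station import r
st=r.sense();print(st['time_s'],st['tcp_pos'],st['wrist_force'],st['joints'])
p,d=r.capture('side');cv2.imwrite('pics/s11.png',p)
cs=r.get_calibration('side');print(dep(cs,290,150,d))
p,d=r.capture('top');cv2.imwrite('pics/t11.png',p)
E
```

```text
25.0 [ 0.45587135 -0.40297405  0.23946529] [-0.29884805 -0.36136389  0.15703587] [-2.62473526e+01  1.98814921e+01 -3.57094228e-01  3.35008172e-03
 -6.99087675e+01 -2.33308932e+01]
[ 0.49007218 -0.34374918  0.00246546]
```

View pics/s11.png

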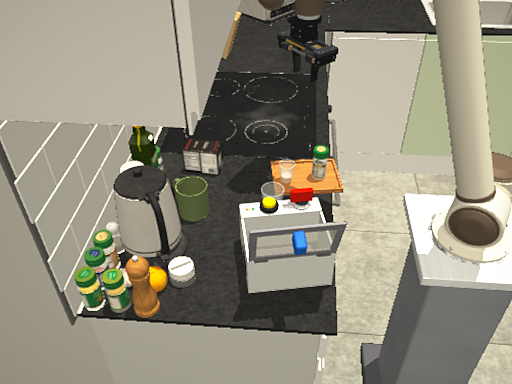

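View pics/t11.png

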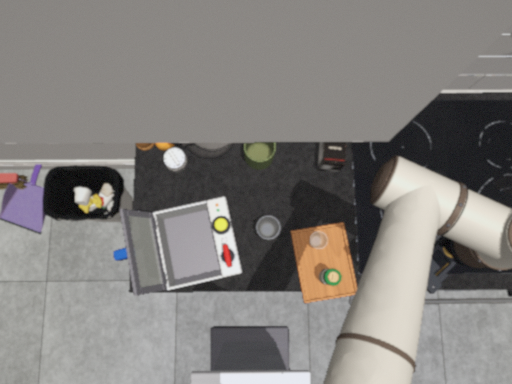

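Emit:
play_rows --plan '[[[0,0,0,0,0,0],[0,0,0,0,0,0],[0,0,0,0,0,0]]]'

```text
time_s: 25.48
tcp_pos: [0.4557, -0.3998, 0.2423]
ee_rot: [[0.001, -0.652, 0.758], [-0.0, 0.758, 0.652], [-1.0, -0.001, 0.0]]
wrist_force: [0.2, 0.6, 0.2]
gripper_width: 0.798
```

```bash
python3 -c "
from station import r
s=r.sense();print(s['time_s'],s['wrist_force'].round(1),abs(s['joint_velocities']).max())
print(r.finish_job())"
```

```text
25.475 [0.2 0.6 0.2] 0.34346941363016137
the job is handed in; nothing more can be done
None
```

The job is done in the order asked and handed in at 25.5 s of the 72 s allowed.

- **Button:** I pressed the yellow button until it bottomed out, at about 12 N and a tip height of 138 mm, then let it go. I did not measure its spring-back separately.
- **Latch:** I turned the red knob clockwise to its stop. The wing then measured 12.5–13° in world axes, against 12.3° for a full quarter turn.
- **Lid:** I swung it up by the blue handle to about 108° and let go. It was still open and leaning back in the last side and top pictures.
- **Jar:** I lifted it out of the chamber, set it on the near half of the tray until I felt light contact (about 4 N), and released it.

In the last side and top pictures the jar stands upright on the tray and the tumbler is still standing. The mug, tea box and egg timer look undisturbed. The gripper was clear of everything, with wrist force about 0 N. None of the checks I made failed.

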